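Seat a relay in the test fixture and swing its lever shut

TASK

Take the tall oblong relay from the bench mat and set it upright in the open pocket of the relay test fixture, its long side along the pocket's long side, so that it stands on the pocket floor, and let go of it while the fixture's lever is still open. Then swing the lever across over the relay until it is fully shut at its stop, and let go.

Things in the scene. Friction and masses are not known exactly. Their poses are not given: they have to be found in the camera images.
- relay_center (a point): Centre (half-way up) of the relay wanted: upright oblong block, white cover, black foot, 48 mm (its x) by 28 mm (its y) by 60 mm tall (its z, up), about 100 g, loose on the bench mat. Either way round fits. The two other white-and-black relays on the mat are not wanted: a flat square one 40 x 40 x 26 mm and a round can 38 mm across, 52 mm tall. The three stand at least 90 mm apart.
- pocket (a point): Centre of the pocket's floor in the fixed test fixture, z up. Black-walled pocket, open on top: inside 64 mm (x) by 44 mm (y), 20 mm deep, walls 6 mm, on an aluminium plate 170 (x) by 100 (y) mm. Lever pivot post, 24 mm across, at x +58, y 0 mm, top 77 mm above this point. Catch post 12 x 10 mm at x -56, y -13 mm, top 72 mm above this point, beside the shut lever.
- lever (a joint): Angle (rad) of the steel lever about the upright pivot. 0 = shut at its stop: from the pivot it points along the pocket's -x, across over the pocket. Grows as it opens towards the pocket's +y (1.57: points along +y); starts 1.4 to 1.8, limit 1.9. Light friction (0.5 N at the knob) holds it where left. 14 mm wide, 8 mm thick, underside 64 mm above the pocket floor, 4 mm above a seated relay.
- lever_knob (a point): Centre (half-way up) of the upright round black knob on the lever's free end, 16 mm across, 42 mm tall, 114 mm from the pivot axis, standing on the lever's top face, free all round: push it or pinch it from above. 93 mm above the pocket floor; swings with the lever; with the lever shut it stands at x -56, y 0 mm of the pocket's frame.
Mind the look-alikes: they are no part of the job. Of the things like the part that bears pocket, leave any that is blue; of the rest the larger one is meant. Leave any brown or pink look-alike of the part that bears relay_center alone.

How it is judged:
By the outcome, as a careful person would: the job done as asked, in the order asked, and still so for the second after the job is handed in, with the robot touching nothing.
It also fails if it takes over 54 s, if anything falls off the work surface, if the arm or the gripper's body presses on something with over 40 N, if the wrist force passes 120 N, or if a joint passes its speed limit or range.

ROBOT

A 6-joint arm with a two-finger parallel gripper is mounted at the origin on the work surface. World frame = base frame: x ahead of the robot, y to its left, z up, the work surface at z = 0. Lengths are in m, angles in rad, forces in N, time in s.
With the tool pointing down it reaches from about 0.35 to 0.975 m from the base axis. Payload 4.9 kg.
Tool frame: the origin (TCP) lies at the very end of the fingers, on their centre line; the grasp point (between the pads) lies 19 mm behind it (ctrl.grasp_offset is the distance from the TCP to the grasp point, in m); y points along the fingers, z is the direction in which the jaws open and shut, and the axes are right-handed (so a half turn about y gives the same grasp; the last joint's range is limited). The gripper opens to 85 mm and grips with 20 to 120 N. Pads are 22 mm wide; open, the fingers measure 114 mm over their backs; the gripper's body (76 mm by 85 mm) begins 54 mm behind the grasp point. The pads swing forward as they close: fully open they stand 13 mm farther back than shut.
Start: joints at [1.007, 0.053, 1.613, -0, 1.476, -0.119], TCP at [0.269, 0.564, 0.231] pointing down, gripper open.
Joint ranges: [-3.01, 3.01], [-1.01, 2.22], [0.06, 2.58], [-1.02, 4.17], [0.09, 2.62], [-3.14, 3.14]. Speed limits (rad/s): [2.57, 2.57, 3.14, 3.14, 3.14, 3.14].

INTERFACE

Orientations are given as a rotation vector (axis times angle).
In Python, from station import ctrl, eyes, finish_job, find_in, regions_of, pinpoint gives the robot as it stands.
- The arm moves only by the tool play_rows, never from a script. Its argument "moves" is a list of rows, each an object of numbers: "x", "y", "z": the shift along the world's x, y, z in cm; "turn": the turn about the world's z in degrees; "jaw": the finger opening in cm, from 0 to 8.54. A call has 1 to 8 rows; each row shifts and turns the commanded pose from where the row before left it; what a row does not reach is not made up. A row lasts 1/12 s, in which the tool goes at most 41.7 mm and 7.16 degrees, less where a joint would pass 70% of its speed; a pose out of reach is approached as far as the arm can. A call is refused whole if a number of a shift passes 4.17 or a number of a turn 7.16, either way. A call with a gripper value outside its range is refused whole. The fingers move at their own pace and stop on an object; "squeeze" is the grip in N (left out, the last holds). Time passes only in rows, so rows that do not move let the fingers close. It gives the time, the measured TCP pose, the force and the opening at its end, in the units of the state.
- ctrl.get_obs(): the state, without advancing time (a new reading comes with each control period).
- eyes.get_image(name): name is "side" or "top"; returns a dict with "img" (384x512x3 uint8, red, green, blue), "camera_matrix" (3x3 intrinsics, pixels), "cam_to_world" (4x4, takes a point from camera to world coordinates). Camera axes: x right, y up, looking along -z (the intrinsics and any distortion apply to the point x, -y, -z); pixel columns grow to the right and rows downward; lengths in m; the calibration is good to about 2 mm. A picture is of the moment at which its call begins. There is no depth.
- finish_job(): hands the job in, once; it reports no verdict.
Trained networks look in the newest picture that a camera, given by its name, has taken for a name from the list of things; names that differ only in an ending like _2 or _b are one class to them, and where a whole thing is asked for, a point or a joint stands for the part that bears it (a point fixed in the world has none). Each returns a list of dicts, best first, with "score" (0 to 1); they miss things now and then, are a little off and sometimes report something else, mostly with a low value. They report only what shows in the picture. A call takes as long as a camera call. They do not tell look-alikes from the thing itself.
- find_in(camera, query): "point" ([column, row] in pixels, amid what is visible of it).
- regions_of(camera, query): "pixels" (384x512 bool, what is visible of it) and "point" ([column, row] in pixels, amid what is visible of it).
- pinpoint(camera, query): "point" ([column, row] in pixels: a listed point, or the origin of a listed thing).
The state is a dict: "t": time; "q": joint angles; "dq": joint speeds; "effort": joint torques, N m; "tool_pos": TCP position; "tool_rot": TCP orientation; "contact_force": force on the tool from outside, world axes, zero at the start; "wrist_torque": the same for the moment, N m; "opening": finger opening in m.
Only numpy, scipy, OpenCV 4.12 (cv2) and the standard library are available. Lean on these libraries where they do the work, as an engineer would, in place of code of your own. Each camera call takes 0.05 s, during which the arm holds its last target.

## Working session

There is one attempt and no reset: what is moved stays moved. The work goes in short steps, Python scripts to look and compute and a tool call to move; the robot and the scene stay as the last step left them, time stands still between calls to the robot, and variables do not carry over. Pictures are saved under pics/ and viewed, and the job is handed in when it is done.

Besides the shell and the picture viewer there is one more tool, called after ">>>" as name([rows], argument=value, ...), one row to a line, values as JSON. play_rows: Moves the arm, as the interface text tells. Its arguments: {"type":"object","properties":{"moves":{"type":"array"},"squeeze":{"type":"number"}},"required":["moves"]}

```bash
ls; mkdir -p pics
cat > h.py <<'E'
import numpy as np, cv2, json
from station import ctrl, eyes, finish_job, find_in, regions_of, pinpoint
def cam(n):
    d=eyes.get_image(n); return d
def px(d,p):
    K=np.array(d["camera_matrix"]);T=np.array(d["cam_to_world"]);q=T[:3,:3].T@(np.array(p,float)-T[:3,3])
    u=K@np.array([q[0],-q[1],-q[2]]);return u[:2]/u[2]
def ray(d,uv):
    K=np.array(d["camera_matrix"]);T=np.array(d["cam_to_world"])
    r=np.linalg.inv(K)@np.array([uv[0],uv[1],1.]);r=T[:3,:3]@np.array([r[0],-r[1],-r[2]]);return T[:3,3],r/np.linalg.norm(r)
def atz(d,uv,z):
    o,r=ray(d,uv);return o+r*(z-o[2])/r[2]
def tri(L):
    A=np.zeros((3,3));b=np.zeros(3)
    for d,uv in L:
        o,r=ray(d,uv);P=np.eye(3)-np.outer(r,r);A+=P;b+=P@o
    return np.linalg.solve(A,b)
def save(im,n): cv2.imwrite(f"pics/{n}.png",cv2.cvtColor(im,cv2.COLOR_RGB2BGR))
E
python3 - <<'E'
from h import *
np.set_printoptions(precision=4,suppress=True)
for c in ("top","side"):
    d=cam(c);save(d["img"],c+"0");print(c,d.keys(),np.array(d["camera_matrix"]).tolist(),np.array(d["cam_to_world"]))
    for q in ("relay_center","pocket","lever","lever_knob"):
        print(q,[(np.round(r["point"],1),round(r["score"],2)) for r in pinpoint(c,q)] if q!="lever" else "",[(np.round(r["point"],1),round(r["score"],2)) for r in find_in(c,q)])
print(ctrl.get_obs(),ctrl.grasp_offset)
E
```

```text
pics
top dict_keys(['img', 'camera_matrix', 'cam_to_world']) [[412.29938994257566, 0.0, 261.1537099048379], [0.0, 412.29938994257566, 182.8223848057158], [0.0, 0.0, 1.0]] [[-0.0063  0.9909 -0.1345  0.2804]
 [-1.     -0.0053  0.0077 -0.0021]
 [ 0.0069  0.1345  0.9909  1.2208]
 [ 0.      0.      0.      1.    ]]
relay_center [(array([288.1, 163.3]), 0.78), (array([276.6, 187.6]), 0.68), (array([321. , 185.3]), 0.62)] [(array([278. , 188.9]), 0.73), (array([321.8, 184.1]), 0.72), (array([290.9, 162. ]), 0.45)]
pocket [(array([146.9, 273.7]), 0.7), (array([222.9, 169.9]), 0.65), (array([271.8, 110. ]), 0.58), (array([178.5, 143.4]), 0.22)] [(array([270.4, 110.9]), 0.9), (array([220.8, 165.9]), 0.56), (array([148.2, 277.9]), 0.55)]
lever  [(array([197.4, 141.1]), 0.83), (array([139.8, 283.5]), 0.78), (array([269.7, 102.9]), 0.72)]
lever_knob [(array([177.2, 141.4]), 0.68), (array([128.1, 302.1]), 0.53), (array([271.8, 122.9]), 0.5)] [(array([139.3, 282.7]), 0.85), (array([197.5, 142.7]), 0.84), (array([272.5, 108. ]), 0.51)]
side dict_keys(['img', 'camera_matrix', 'cam_to_world']) [[448.5
[... 670 characters left out ...]
), 0.63), (array([305.9, 148.1]), 0.6)]
lever_knob [(array([298.8, 126.8]), 0.67), (array([153.8, 114.5]), 0.59), (array([343.1, 197.5]), 0.5)] [(array([164.1, 122.1]), 0.85), (array([353. , 204.4]), 0.64), (array([302.8, 146.7]), 0.63)]
{'t': 0.8, 'q': array([ 1.007 ,  0.0527,  1.6129,  0.    ,  1.476 , -0.119 ]), 'dq': array([ 0.0006,  0.0002,  0.0014,  0.0005,  0.0006, -0.0032]), 'effort': array([ -0.0009, -39.3636, -37.0447,  -0.0001,   0.0006,  -0.    ]), 'tool_pos': array([0.2689, 0.5642, 0.2314]), 'tool_rot': array([-1.5425,  0.3488, -0.3488]), 'contact_force': array([ 0.1589, -0.3721,  0.5159]), 'wrist_torque': array([ 0.0231, -0.0036, -0.0261]), 'opening': 0.0851583349966005} 0.0187
```

View pics/top0.png

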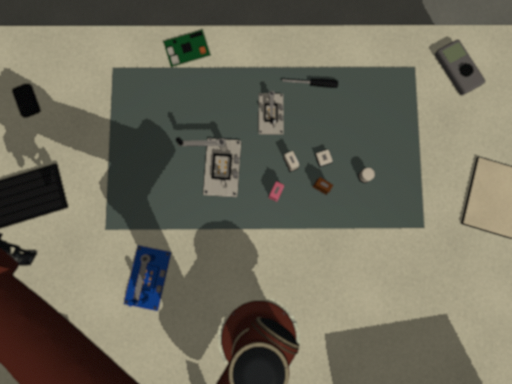

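View pics/side0.png

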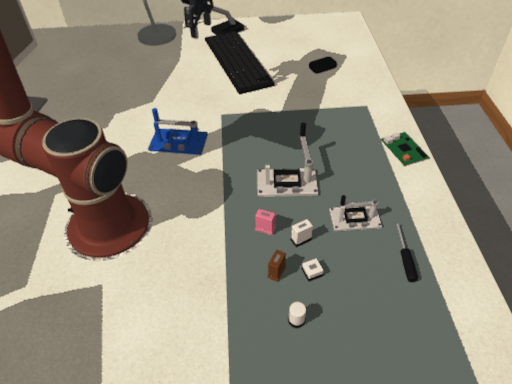

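Run:
```python
import cv2
a=cv2.imread("pics/top0.png");b=cv2.imread("pics/side0.png")
cv2.imwrite("pics/topz.png",cv2.resize(a[90:320,110:360],None,fx=2.6,fy=2.6,interpolation=cv2.INTER_CUBIC))
cv2.imwrite("pics/sidez.png",cv2.resize(b[100:290,140:390],None,fx=3.1,fy=3.1,interpolation=cv2.INTER_CUBIC))
```

```text
(no output)
```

View pics/topz.png

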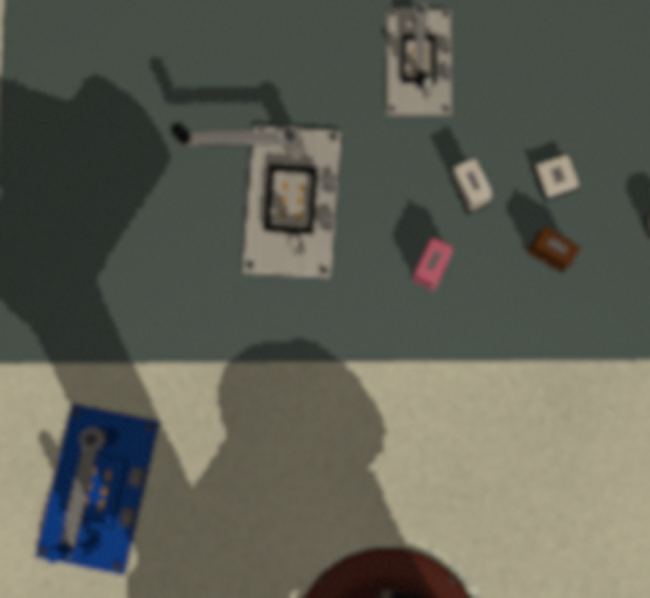

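View pics/sidez.png

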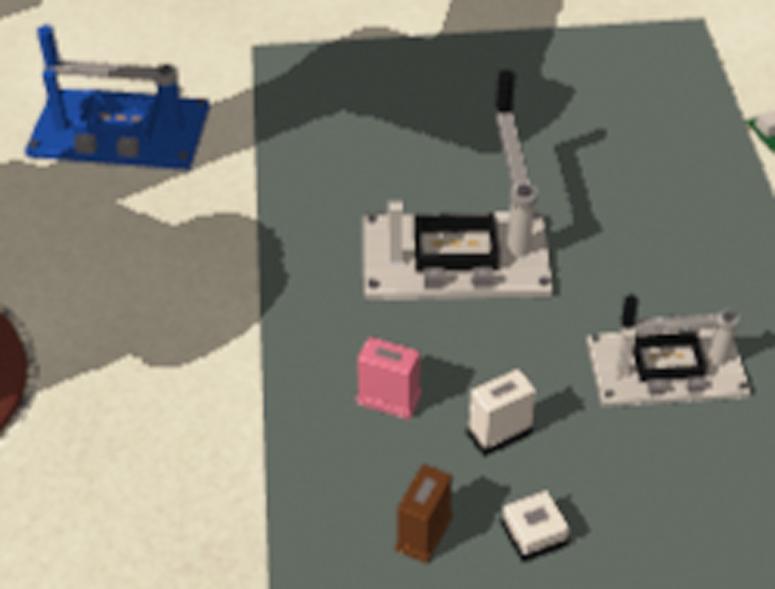

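```bash
cat > m.py <<'E'
from h import *
from scipy.optimize import minimize
np.set_printoptions(precision=4,suppress=True)
D={c:cam(c) for c in ("top","side")}
M={}
for c,p in (("top",(291,160)),("side",(301,232))):
    r=[x for x in regions_of(c,"relay_center") if np.hypot(*(np.array(x["point"])-p))<12]
    print(c,[(x["point"],x["score"],x["pixels"].sum()) for x in r]); M[c]=r[0]["pixels"] if r else None
np.savez("m.npz",**{k:v for k,v in M.items() if v is not None})
import pickle;pickle.dump(D,open("D.pkl","wb"))
print("pocket tri",tri([(D["top"],(222.9,169.9)),(D["side"],(286.3,182.7))]))
print("knob tri",tri([(D["top"],(177.2,141.4)),(D["side"],(303,129))]),tri([(D["top"],(179,141.4)),(D["side"],(303,129))]))
E
python3 m.py
cat > fit.py <<'E'
from h import *
import pickle
from scipy.optimize import minimize
D=pickle.load(open("D.pkl","rb"));M=np.load("m.npz")
S=8
def sil(d,x,y,a):
    c,s=np.cos(a),np.sin(a);P=[]
    for i in(-1,1):
        for j in(-1,1):
            for z in(0,.06):P.append(px(d,[x+c*i*.024-s*j*.014,y+s*i*.024+c*j*.014,z+z0]))
    h=cv2.convexHull(np.float32(P));m=np.zeros((384*4,512*4),np.uint8)
    cv2.fillConvexPoly(m,np.int32(np.round((h+.5)*4*16)),1,shift=4)
    return cv2.resize(m.astype(np.float32),(512,384),interpolation=cv2.INTER_AREA)
z0=0.0
def cost(v):
    t=0
    for c in M.files:
        s=sil(D[c],*v);m=M[c].astype(float);t+=np.abs(s-m).sum()/m.sum()
    return t
p=atz(D["top"],(291,160),.06)
best=min((minimize(cost,[p[0],p[1],a],method="Nelder-Mead",options=dict(initial_simplex=[[p[0],p[1],a],[p[0]+.01,p[1],a],[p[0],p[1]+.01,a],[p[0],p[1],a+.3]])) for a in np.arange(0,3.1,.4)),key=lambda r:r.fun)
print(best.x,best.fun,np.degrees(best.x[2]))
for c in M.files:
    im=D[c]["img"].copy();s=sil(D[c],*best.x)>.5;u=M[c]
    y,x=np.where(u);sl=(slice(y.min()-15,y.max()+15),slice(x.min()-15,x.max()+15))
    a=cv2.resize(im[sl],None,fx=7,fy=7,interpolation=cv2.INTER_CUBIC)
    k=cv2.resize(s[sl].astype(np.uint8),None,fx=7,fy=7,interpolation=cv2.INTER_NEAREST)
    cs,_=cv2.findContours(k,0,2);cv2.drawContours(a,cs,-1,(0,255,0),1);save(a,"fit_"+c)
E
python3 fit.py; cd pics; python3 -c "
import cv2,numpy as np
a=cv2.imread('fit_top.png');b=cv2.imread('fit_side.png');h=max(a.shape[0],b.shape[0])
f=lambda i:cv2.copyMakeBorder(i,0,h-i.shape[0],0,0,0);cv2.imwrite('fit.png',np.hstack([f(a),f(b)]))"
```

```text
top [([288.8, 163.5], 0.58, np.int64(192))]
side [([298.0, 231.2], 0.62, np.int64(478))]
pocket tri [0.488  0.1023 0.0088]
knob tri [0.55   0.2208 0.105 ] [0.5488 0.2148 0.1099]
[ 0.50532215 -0.09740054  0.43332312] 0.3103425732217573 24.827586106173364
```

View pics/fit.png

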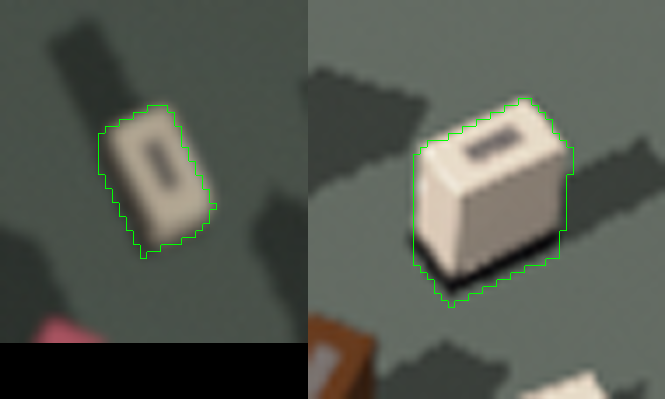

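```bash
cat > fit2.py <<'E'
from h import *
import pickle
from scipy.optimize import least_squares
np.set_printoptions(precision=4,suppress=True)
D=pickle.load(open("D.pkl","rb"));M=np.load("m.npz")
off={}
for c in M.files:
    y,x=np.where(M[c]);off[c]=np.array([x.min()-15,y.min()-15])
obs={"side":[((112,147),-1,1,1),((218,97),1,1,1),((262,150),1,-1,1),((152,193),-1,-1,1),((142,291),-1,-1,0),((252,238),1,-1,0),((104,240),-1,1,0)],
"top":[((113,125),-0,0,0)]}
def P(v,i,j,k):
    x,y,a,z=v;c,s=np.cos(a),np.sin(a);return [x+c*i*.024-s*j*.014,y+s*i*.024+c*j*.014,z+.06*k]
def f(v):
    return np.concatenate([px(D["side"],P(v,i,j,k))-(np.array(p)/7-.5+.5/7+off["side"]) for p,i,j,k in obs["side"]])
r=least_squares(f,[.505,-.097,.43,0]);print(r.x,np.degrees(r.x[2]),r.fun.round(1))
o=off["top"]
for n,(c,v) in {"a":("top",r.x),"b":("side",r.x)}.items():
    sl=(slice(off[c][1]-0,off[c][1]+60),slice(off[c][0],off[c][0]+55))
    a=cv2.resize(D[c]["img"][sl],None,fx=7,fy=7,interpolation=cv2.INTER_CUBIC)
    q=lambda i,j,k:tuple(int(t) for t in np.round((px(D[c],P(v,i,j,k))-off[c]+.5)*7))
    for k in(0,1):
        L=[(1,1),(1,-1),(-1,-1),(-1,1)]
        for m in range(4):
            cv2.line(a,q(*L[m],k),q(*L[(m+1)%4],k),(0,255,0) if k else (255,0,0),1)
    save(a,"g"+n)
E
python3 fit2.py; cd pics; python3 -c "
import cv2,numpy as np
cv2.imwrite('g.png',np.hstack([cv2.imread('ga.png'),cv2.imread('gb.png')]))"
```

```text
[ 0.5155 -0.0514  0.4248 -0.0562] 24.339478185714526 [ 0.  -0.4  0.2 -0.1 -0.3 -0.5 -0.   0.4  0.3  0.  -0.5  0.6  0.3  0. ]
```

View pics/g.png

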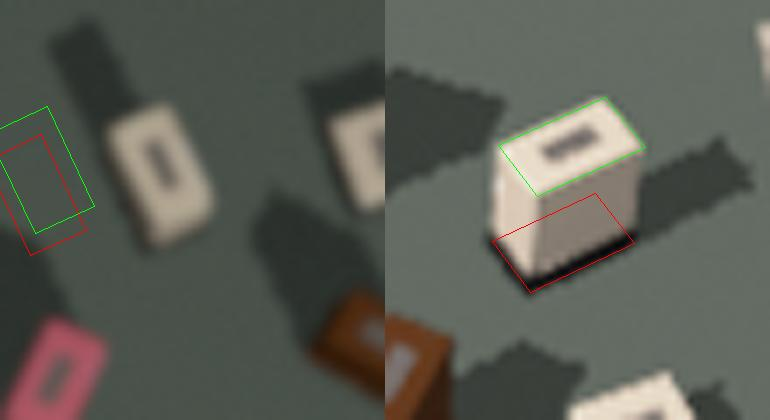

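```bash
cat > e.py <<'E'
s=open("fit2.py").read()
s=s.replace('"top":[((113,125),-0,0,0)]','"top":[((107,125),1,1,1),((168,104),1,-1,1),((213,208),-1,-1,1),((152,241),-1,1,1)]')
s=s.replace('x,y,a,z=v;','x,y,a,S=v;z=0;').replace("*.024","*.024*S").replace("*.014","*.014*S").replace("z+.06*k","z+.06*k")
s=s.replace('for p,i,j,k in obs["side"]])','for p,i,j,k in obs["side"]]+[px(D["top"],P(v,i,j,k))-(np.array(p)/7-.5+.5/7+off["top"]) for p,i,j,k in obs["top"]])').replace(".43,0]",".43,1]")
open("fit3.py","w").write(s)
E
python3 e.py; sed -i 's/i,j,k in obs\["top"\]/i,j,k in obs["top"]/' fit3.py
python3 - <<'E'
s=open("fit3.py").read()
# corner labelling differs by view: side labels have (1,1) = far/right-top
open("fit3.py","w").write(s)
E
python3 fit3.py; cd pics; python3 -c "
import cv2,numpy as np
cv2.imwrite('g.png',np.hstack([cv2.imread('ga.png'),cv2.imread('gb.png')]))"
```

```text
[ 0.5056 -0.0959  0.4072  0.963 ] 23.333516132063558 [-0.4 -0.4  0.3 -0.1 -0.2 -0.2 -0.5  0.7 -0.2  1.1 -0.5  1.7 -0.1  0.9
 -0.8  0.5 -1.  -0.2 -0.8 -0.6 -0.6 -1.6]
```

View pics/g.png

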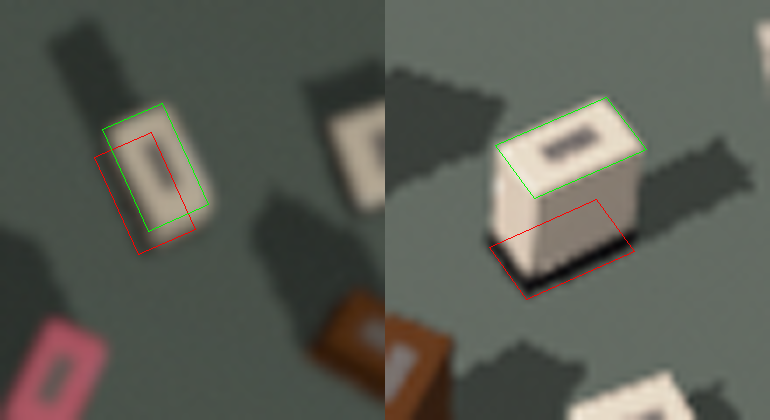

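```bash
cat > fx.py <<'E'
from h import *
import pickle,sys
D=pickle.load(open("D.pkl","rb"))
def draw(v,lev,out):
    x,y,z,a=v;c,s=np.cos(a),np.sin(a);ims=[]
    W=lambda p:[x+c*p[0]-s*p[1],y+s*p[0]+c*p[1],z+p[2]]
    for cn,(x0,y0,w,h) in {"top":(165,125,85,85),"side":(250,115,80,85)}.items():
        F=7 if cn=="top" else 7
        d=D[cn];im=cv2.resize(d["img"][y0:y0+h,x0:x0+w],None,fx=F,fy=F,interpolation=cv2.INTER_CUBIC)
        if out.startswith("raw"): ims.append(im);save(im,out+cn);continue
        q=lambda p:tuple(int(t) for t in np.round((px(d,W(p))-[x0,y0]+.5)*F))
        def poly(P,col): cv2.polylines(im,[np.array([q(p) for p in P],np.int32)],True,col,1)
        R=lambda hx,hy,zz,cx=0,cy=0:[(cx+i*hx,cy+j*hy,zz) for i,j in((1,1),(1,-1),(-1,-1),(-1,1))]
        poly(R(.085,.05,0),(255,0,0));poly(R(.032,.022,.02),(0,255,0));poly(R(.038,.028,.02),(0,255,0))
        circ=lambda cx,cy,r,zz:[(cx+r*np.cos(t),cy+r*np.sin(t),zz) for t in np.arange(0,6.28,.3)]
        poly(circ(.058,0,.012,.077),(0,0,255));poly(R(.006,.005,.072,-.056,-.013),(255,0,255))
        kx,ky=.058-.114*np.cos(lev),.114*np.sin(lev)
        poly(circ(kx,ky,.008,.114),(255,255,0));poly(circ(kx,ky,.008,.072),(255,255,0))
        save(im,out+cn)
if __name__=="__main__":
    a=[float(t) for t in sys.argv[2:]];draw(a[:4],a[4] if len(a)>4 else 1.5,sys.argv[1])
E
python3 fx.py fx 0.488 0.102 0.012 -0.06 1.5
python3 fx.py raw 0.488 0.102 0.012 -0.06 1.5
```

```text
(no output)
```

View pics/fxtop.png

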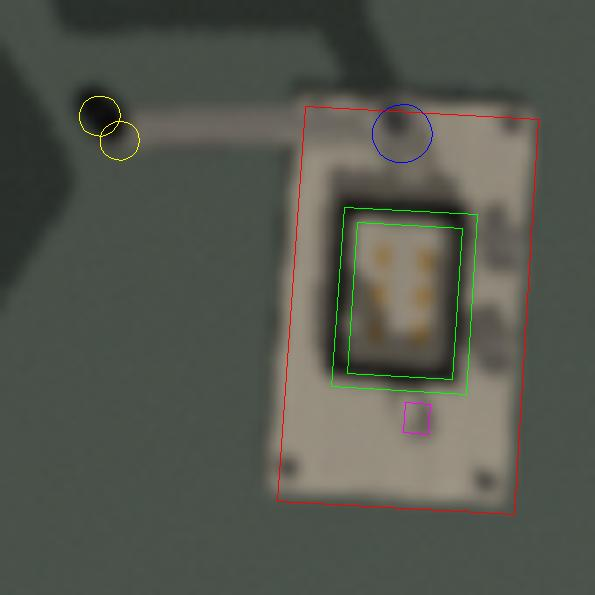

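View pics/fxside.png

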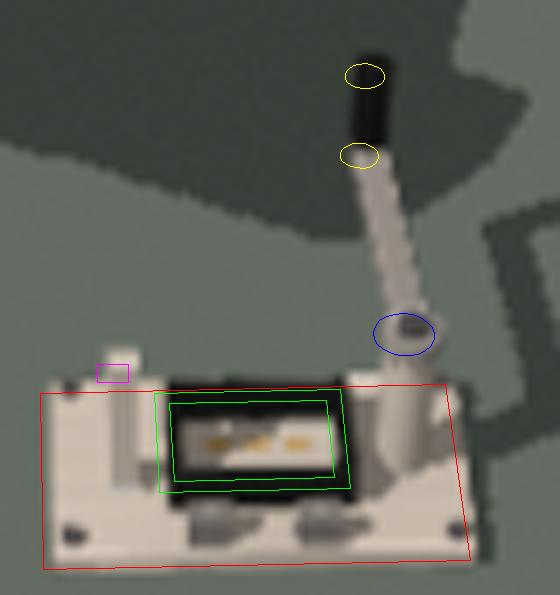

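```bash
python3 fx.py fx 0.4915 0.104 0.012 -0.06 1.53
```

```text
(no output)
```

View pics/fxtop.png

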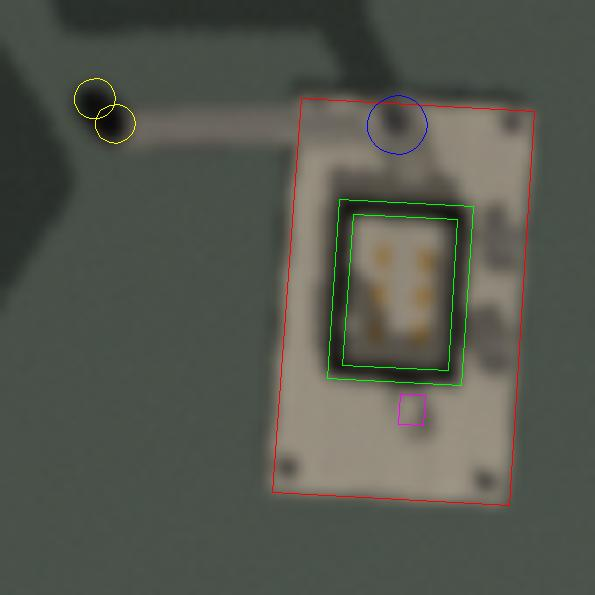

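View pics/fxside.png

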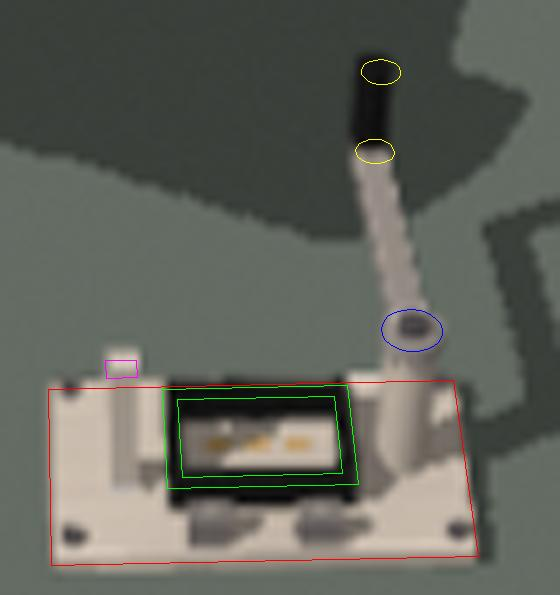

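Run:
```python
from h import *
from scipy.spatial.transform import Rotation as R
o=ctrl.get_obs();m=R.from_rotvec(o["tool_rot"]).as_matrix();print(m.round(3),o["t"],np.degrees(np.arctan2(m[1,2],m[0,2])))
```

```text
[[ 0.903 -0.     0.43 ]
 [-0.43  -0.     0.903]
 [-0.    -1.    -0.   ]] 1.0 64.5141881542335
```

>>> play_rows([
  {"x":1,"y":-2.75,"turn":2,"jaw":8.5},
  {"x":1,"y":-2.75,"turn":2},
  {"x":1,"y":-2.75,"turn":2},
  {"x":1,"y":-2.75,"turn":2},
  {"x":1,"y":-2.75,"turn":2},
  {"x":1,"y":-2.75,"turn":2},
  {"x":1,"y":-2.75,"turn":2},
  {"x":1,"y":-2.75,"turn":2},
])

```text
invalid input
```

>>> play_rows([
  {"x":1,"y":-2.75,"turn":2},
  {"x":1,"y":-2.75,"turn":2},
  {"x":1,"y":-2.75,"turn":2},
  {"x":1,"y":-2.75,"turn":2},
  {"x":1,"y":-2.75,"turn":2},
  {"x":1,"y":-2.75,"turn":2},
  {"x":1,"y":-2.75,"turn":2},
  {"x":1,"y":-2.75,"turn":2},
])

```text
invalid input
```

>>> play_rows([
  {"x":1,"y":-2.75,"turn":2,"z":-0.5},
  {"x":1,"y":-2.75,"turn":2,"z":-1},
  {"x":1,"y":-2.75,"turn":2,"z":-1},
  {"x":1,"y":-2.75,"turn":2,"z":-1},
  {"x":1,"y":-2.75,"turn":2,"z":-1},
  {"x":1,"y":-2.75,"turn":2,"z":-1},
  {"x":1,"y":-2.75,"turn":2,"z":-0.5},
  {"x":0},
])

```text
invalid input
```

>>> play_rows([
  {"x":1,"y":-2.75,"z":0,"turn":2,"jaw":8.5},
  {"x":1,"y":-2.75,"z":0,"turn":2,"jaw":8.5},
  {"x":1,"y":-2.75,"z":0,"turn":2,"jaw":8.5},
  {"x":1,"y":-2.75,"z":0,"turn":2,"jaw":8.5},
  {"x":1,"y":-2.75,"z":0,"turn":2,"jaw":8.5},
  {"x":1,"y":-2.75,"z":0,"turn":2,"jaw":8.5},
  {"x":1,"y":-2.75,"z":0,"turn":2,"jaw":8.5},
  {"x":1,"y":-2.75,"z":0,"turn":2,"jaw":8.5},
])

```text
t: 1.67
tool_pos: [0.3491, 0.3429, 0.2314]
tool_rot: [-1.567, 0.128, -0.129]
contact_force: [1.2, -0.8, 0.1]
opening: 0.085
```

>>> play_rows([
  {"x":1,"y":-2.75,"z":0,"turn":2,"jaw":8.5},
  {"x":1,"y":-2.75,"z":0,"turn":2,"jaw":8.5},
  {"x":1,"y":-2.75,"z":0,"turn":2,"jaw":8.5},
  {"x":1,"y":-2.75,"z":0,"turn":2,"jaw":8.5},
  {"x":1,"y":-2.75,"z":0,"turn":2,"jaw":8.5},
  {"x":1,"y":-2.75,"z":0,"turn":2,"jaw":8.5},
  {"x":1,"y":-2.75,"z":0,"turn":2,"jaw":8.5},
  {"x":1,"y":-2.75,"z":0,"turn":2,"jaw":8.5},
])

```text
t: 2.33
tool_pos: [0.4292, 0.1228, 0.2316]
tool_rot: [-1.569, -0.091, 0.09]
contact_force: [0.1, 0.5, 0.5]
opening: 0.0851
```

>>> play_rows([
  {"x":1,"y":-2.75,"z":-1,"turn":2,"jaw":8.5},
  {"x":1,"y":-2.75,"z":-1,"turn":2,"jaw":8.5},
  {"x":1,"y":-2.75,"z":-1,"turn":2,"jaw":8.5},
  {"x":1,"y":-2.75,"z":-1,"turn":2,"jaw":8.5},
  {"x":1,"y":-2.75,"z":-1,"turn":2,"jaw":8.5},
  {"x":1,"y":-2.75,"z":-1,"turn":2,"jaw":8.5},
  {"x":1,"y":-2.75,"z":-1,"turn":2,"jaw":8.5},
  {"x":0.6,"y":-2.75,"z":-1,"turn":2,"jaw":8.5},
])

```text
t: 3.0
tool_pos: [0.5056, -0.0974, 0.1511]
tool_rot: [-1.549, -0.31, 0.309]
contact_force: [0.7, 0.1, 0.5]
opening: 0.0852
```

>>> play_rows([
  {"x":0,"y":-0.2,"z":0,"turn":1.5,"jaw":8.5},
  {"x":0,"y":0,"z":0,"turn":0,"jaw":8.5},
])

```text
t: 3.17
tool_pos: [0.5046, -0.0992, 0.1504]
tool_rot: [-1.545, -0.326, 0.328]
contact_force: [0.1, 0.5, 0.4]
opening: 0.085
```

Run:
```python
from h import *
from scipy.spatial.transform import Rotation as R
o=ctrl.get_obs();m=R.from_rotvec(o["tool_rot"]).as_matrix();print(o["t"],o["tool_pos"],o["q"],np.degrees(np.arctan2(m[1,2],m[0,2])))
d=cam("side");save(cv2.resize(d["img"][150:300,200:400],None,fx=4,fy=4,interpolation=cv2.INTER_CUBIC),"s1")
```

```text
3.1667 [ 0.50457579 -0.09918635  0.15043213] [-3.38889479e-01 -1.49945112e-01  1.94630578e+00 -1.44129932e-05
  1.34701226e+00 -2.32654638e+00] 113.88449009177923
```

View pics/s1.png

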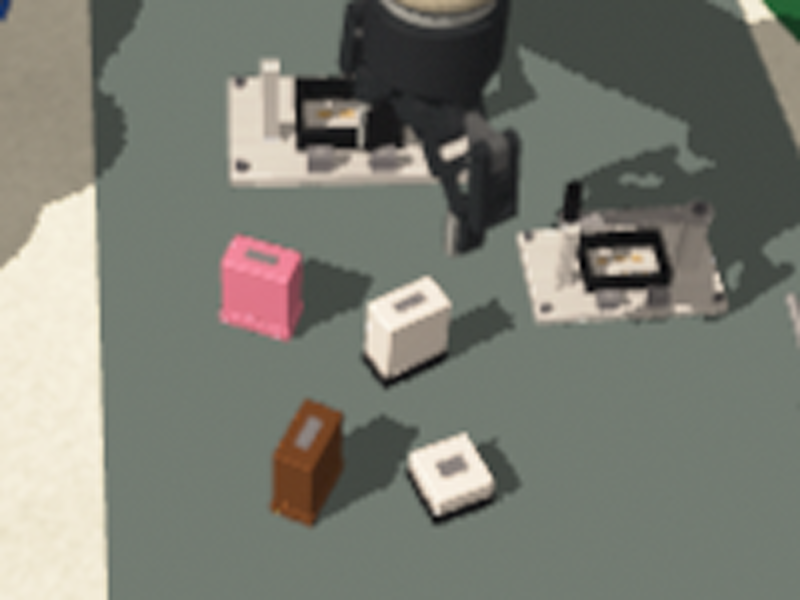

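Run:
```python
from h import *
d=cam("side");t=np.array([.5046,-.0992,.1504]);u=np.array([np.cos(1.988),np.sin(1.988),0])
for p in (t,t+.043*u,t-.043*u,[.505,-.098,.06],[.505,-.098,0]): print((px(d,p)-[200,150])*4)
d=cam("top");save(cv2.resize(d["img"][90:240,190:390],None,fx=4,fy=4,interpolation=cv2.INTER_CUBIC),"t1")
```

```text
[415.93759817 209.56098476]
[377.3810312  162.32091997]
[456.47315564 259.2257374 ]
[407.5845009 304.6404111]
[402.33873816 362.68353761]
```

View pics/t1.png

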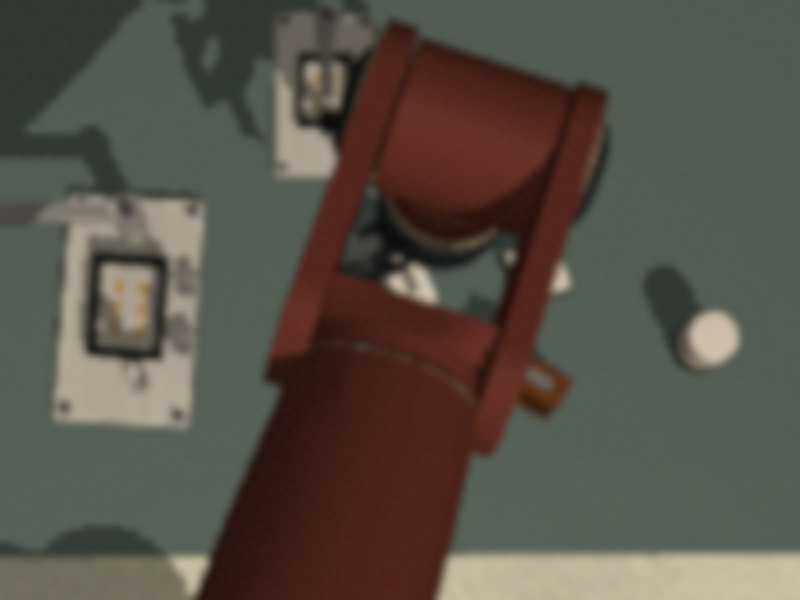

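Run:
```python
from h import *
import pickle
D=pickle.load(open("D.pkl","rb"))
for n,a in (("pink",(276.6,189.5)),("brown",(321.5,185)),("sq",(324,157)),("relay",(291.5,160))): print(n,atz(D["top"],a,.055))
```

```text
pink [ 0.41921835 -0.05496714  0.055     ]
brown [ 0.43145307 -0.18331236  0.055     ]
sq [ 0.51275776 -0.19263658  0.055     ]
relay [ 0.50443328 -0.09880806  0.055     ]
```

>>> play_rows([
  {"x":0,"y":0,"z":-1.8,"turn":0,"jaw":8.5},
  {"x":0,"y":0,"z":-2,"turn":0,"jaw":8.5},
  {"x":0,"y":0,"z":-2,"turn":0,"jaw":8.5},
  {"x":0,"y":0,"z":-2,"turn":0,"jaw":8.5},
  {"x":0,"y":0,"z":-2,"turn":0,"jaw":8.5},
  {"x":0,"y":0,"z":-1.5,"turn":0,"jaw":8.5},
  {"x":0,"y":0,"z":-0.8,"turn":0,"jaw":8.5},
  {"x":0,"y":0,"z":0,"turn":0,"jaw":8.5},
])

```text
t: 3.98
tool_pos: [0.5036, -0.0966, 0.0287]
tool_rot: [-1.544, -0.327, 0.332]
contact_force: [-1.1, 0.9, -0.2]
opening: 0.0848
```

>>> play_rows([
  {"x":0,"y":0,"z":0,"turn":0,"jaw":4},
  {"x":0,"y":0,"z":0,"turn":0,"jaw":4},
  {"x":0,"y":0,"z":0,"turn":0,"jaw":4},
  {"x":0,"y":0,"z":0,"turn":0,"jaw":2},
  {"x":0,"y":0,"z":0,"turn":0,"jaw":2},
  {"x":0,"y":0,"z":0,"turn":0,"jaw":2},
  {"x":0,"y":0,"z":0,"turn":0,"jaw":2},
  {"x":0,"y":0,"z":0,"turn":0,"jaw":2},
], squeeze=35)

```text
t: 4.65
tool_pos: [0.5056, -0.0981, 0.0313]
tool_rot: [-1.546, -0.33, 0.328]
contact_force: [-1.0, 0.5, 5.4]
opening: 0.0275
```

>>> play_rows([
  {"x":0,"y":0,"z":0,"turn":0,"jaw":2},
  {"x":0,"y":0,"z":0,"turn":0,"jaw":2},
  {"x":0,"y":0,"z":0,"turn":0,"jaw":2},
  {"x":0,"y":0,"z":0,"turn":0,"jaw":2},
])

```text
t: 4.98
tool_pos: [0.5056, -0.0981, 0.0314]
tool_rot: [-1.546, -0.33, 0.328]
contact_force: [-0.8, -0.4, 6.0]
opening: 0.0276
```

Run:
```python
from h import *
o=ctrl.get_obs();print(o["t"],o["tool_pos"],o["opening"],o["contact_force"])
d=cam("side");save(cv2.resize(d["img"][150:300,200:400],None,fx=4,fy=4,interpolation=cv2.INTER_CUBIC),"s2")
```

```text
4.9833 [ 0.50563353 -0.09809924  0.03135116] 0.027589729115542538 [-0.77268114 -0.41757766  6.02274051]
```

View pics/s2.png

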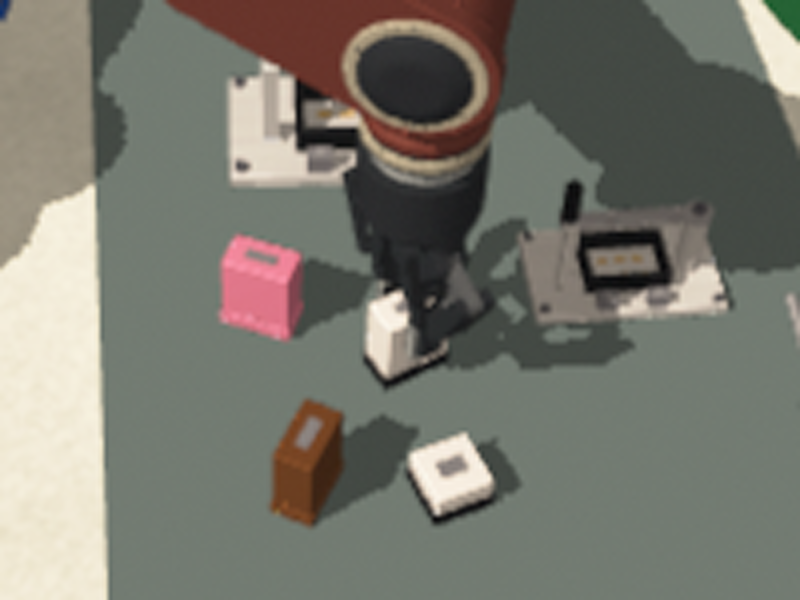

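>>> play_rows([
  {"x":0,"y":0,"z":0.5,"turn":0,"jaw":2},
  {"x":0,"y":0,"z":1.5,"turn":0,"jaw":2},
  {"x":0,"y":0,"z":2,"turn":0,"jaw":2},
  {"x":0,"y":0,"z":2,"turn":0,"jaw":2},
  {"x":0,"y":0,"z":2,"turn":0,"jaw":2},
  {"x":0,"y":0,"z":1.5,"turn":0,"jaw":2},
  {"x":0,"y":0,"z":0.5,"turn":0,"jaw":2},
  {"x":0,"y":0,"z":0,"turn":0,"jaw":2},
])

```text
t: 5.7
tool_pos: [0.5057, -0.0981, 0.1317]
tool_rot: [-1.547, -0.331, 0.327]
contact_force: [0.9, -0.4, -1.3]
opening: 0.0275
```

>>> play_rows([
  {"x":-0.1,"y":1,"z":0,"turn":-1.5,"jaw":2},
  {"x":-0.1,"y":1.5,"z":0,"turn":-2,"jaw":2},
  {"x":-0.1,"y":1.5,"z":0,"turn":-2,"jaw":2},
  {"x":-0.1,"y":1.5,"z":0,"turn":-2,"jaw":2},
  {"x":-0.1,"y":1.5,"z":0,"turn":-2,"jaw":2},
  {"x":-0.1,"y":1.5,"z":0,"turn":-2,"jaw":2},
  {"x":-0.1,"y":1.5,"z":0,"turn":-2,"jaw":2},
  {"x":-0.1,"y":1.5,"z":0,"turn":-2,"jaw":2},
])

```text
t: 6.37
tool_pos: [0.4955, 0.018, 0.1281]
tool_rot: [-1.567, -0.113, 0.118]
contact_force: [0.4, -0.6, -0.5]
opening: 0.0276
```

>>> play_rows([
  {"x":-0.1,"y":1.5,"z":0,"turn":-2,"jaw":2},
  {"x":-0.1,"y":1.5,"z":0,"turn":-2,"jaw":2},
  {"x":-0.1,"y":1.5,"z":0,"turn":-2,"jaw":2},
  {"x":-0.1,"y":1.5,"z":0,"turn":-2,"jaw":2},
  {"x":-0.1,"y":1.5,"z":0,"turn":-2,"jaw":2},
  {"x":0,"y":1.0,"z":0,"turn":-1.9,"jaw":2},
  {"x":0,"y":0,"z":0,"turn":0,"jaw":2},
  {"x":0,"y":0,"z":0,"turn":0,"jaw":2},
])

```text
t: 7.03
tool_pos: [0.4909, 0.1022, 0.1287]
tool_rot: [-1.571, 0.047, -0.043]
contact_force: [-0.6, -0.8, -0.7]
opening: 0.0272
```

Run:
```python
from h import *
from scipy.spatial.transform import Rotation as R
o=ctrl.get_obs();m=R.from_rotvec(o["tool_rot"]).as_matrix();print(o["t"],o["tool_pos"],o["opening"],np.degrees(np.arctan2(m[1,2],m[0,2])),o["contact_force"])
d=cam("side");save(cv2.resize(d["img"][100:250,200:400],None,fx=4,fy=4,interpolation=cv2.INTER_CUBIC),"s3")
```

```text
7.0333 [0.49090148 0.1022265  0.12865829] 0.027212617123576394 86.7260465898209 [-0.64275132 -0.81634189 -0.74667907]
```

View pics/s3.png

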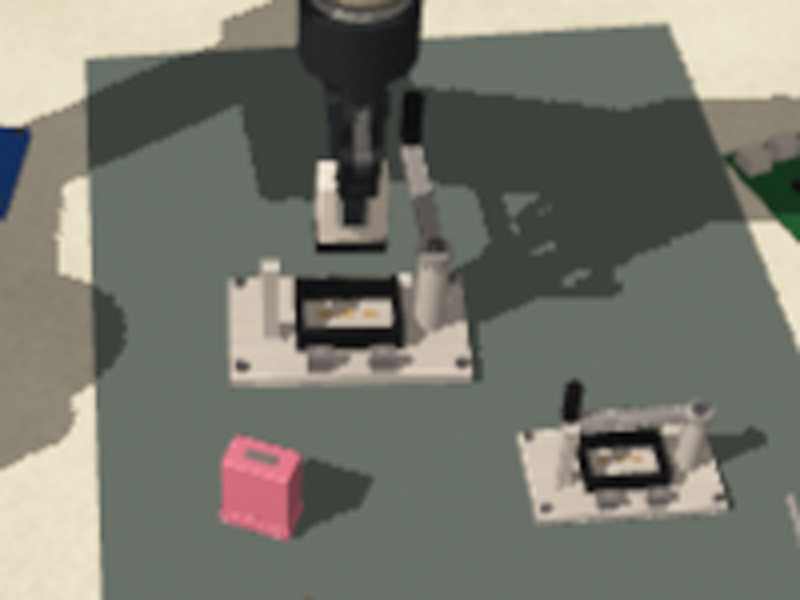

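>>> play_rows([
  {"x":0,"y":0.2,"z":-0.5,"turn":0,"jaw":2},
  {"x":0,"y":0,"z":-1,"turn":0,"jaw":2},
  {"x":0,"y":0,"z":-1,"turn":0,"jaw":2},
  {"x":0,"y":0,"z":-1,"turn":0,"jaw":2},
  {"x":0,"y":0,"z":-1,"turn":0,"jaw":2},
  {"x":0,"y":0,"z":-1,"turn":0,"jaw":2},
  {"x":0,"y":0,"z":0,"turn":0,"jaw":2},
  {"x":0,"y":0,"z":0,"turn":0,"jaw":2},
])

```text
t: 7.75
tool_pos: [0.4912, 0.1041, 0.0741]
tool_rot: [-1.571, 0.048, -0.045]
contact_force: [0.1, 0.7, -1.2]
opening: 0.0278
```

Run:
```python
from h import *
d=cam("side");save(cv2.resize(d["img"][130:220,240:345],None,fx=7,fy=7,interpolation=cv2.INTER_CUBIC)[:600],"s4")
d=cam("top");save(cv2.resize(d["img"][115:215,160:270],None,fx=6,fy=6,interpolation=cv2.INTER_CUBIC),"t4")
```

```text
(no output)
```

View pics/s4.png

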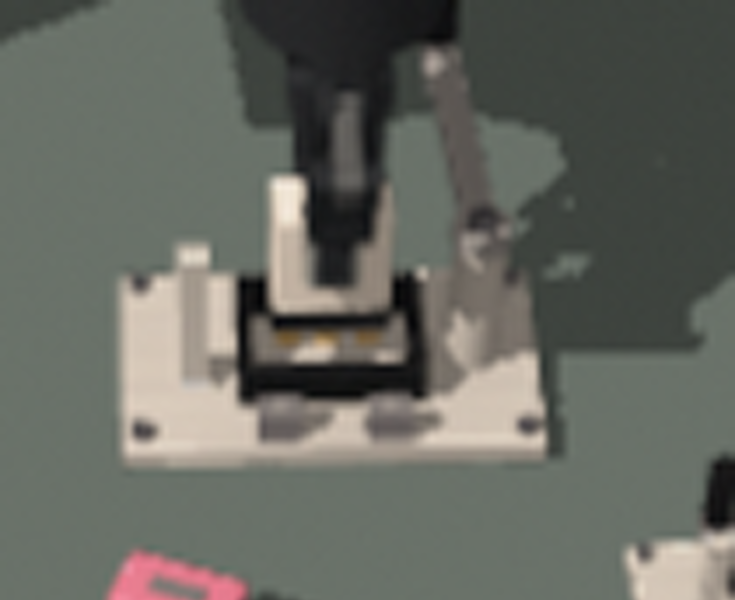

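View pics/t4.png

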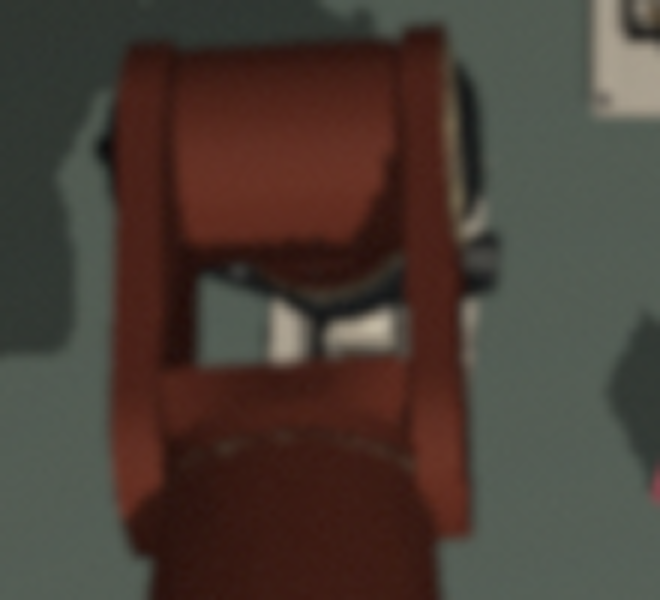

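>>> play_rows([
  {"x":0,"y":0,"z":-0.6,"turn":0,"jaw":2},
  {"x":0,"y":0,"z":-0.6,"turn":0,"jaw":2},
  {"x":0,"y":0,"z":-0.6,"turn":0,"jaw":2},
  {"x":0,"y":0,"z":-0.5,"turn":0,"jaw":2},
  {"x":0,"y":0,"z":-0.2,"turn":0,"jaw":2},
  {"x":0,"y":0,"z":0,"turn":0,"jaw":2},
])

```text
t: 8.35
tool_pos: [0.4912, 0.1041, 0.0492]
tool_rot: [-1.57, 0.048, -0.045]
contact_force: [-0.0, 0.9, -1.4]
opening: 0.0275
```

>>> play_rows([
  {"x":0,"y":0,"z":-0.1,"turn":0,"jaw":2},
  {"x":0,"y":0,"z":-0.1,"turn":0,"jaw":2},
  {"x":0,"y":0,"z":-0.1,"turn":0,"jaw":2},
  {"x":0,"y":0,"z":0,"turn":0,"jaw":2},
])

```text
t: 8.68
tool_pos: [0.4919, 0.1042, 0.0473]
tool_rot: [-1.57, 0.046, -0.046]
contact_force: [0.7, -0.4, -0.0]
opening: 0.0272
```

>>> play_rows([
  {"x":0,"y":0,"z":-0.1,"turn":0,"jaw":2},
  {"x":0,"y":0,"z":-0.1,"turn":0,"jaw":2},
  {"x":0,"y":0,"z":0,"turn":0,"jaw":2},
])

```text
t: 8.93
tool_pos: [0.4918, 0.1042, 0.0451]
tool_rot: [-1.57, 0.047, -0.046]
contact_force: [-0.2, 0.6, -1.2]
opening: 0.0276
```

Run:
```python
from h import *
o=ctrl.get_obs();print(o["t"],o["tool_pos"],o["contact_force"])
d=cam("side");save(cv2.resize(d["img"][130:220,240:345],None,fx=7,fy=7,interpolation=cv2.INTER_CUBIC)[:600],"s5")
```

```text
8.9333 [0.49180702 0.10417472 0.04514818] [-0.233338    0.6402202  -1.21152708]
```

View pics/s5.png

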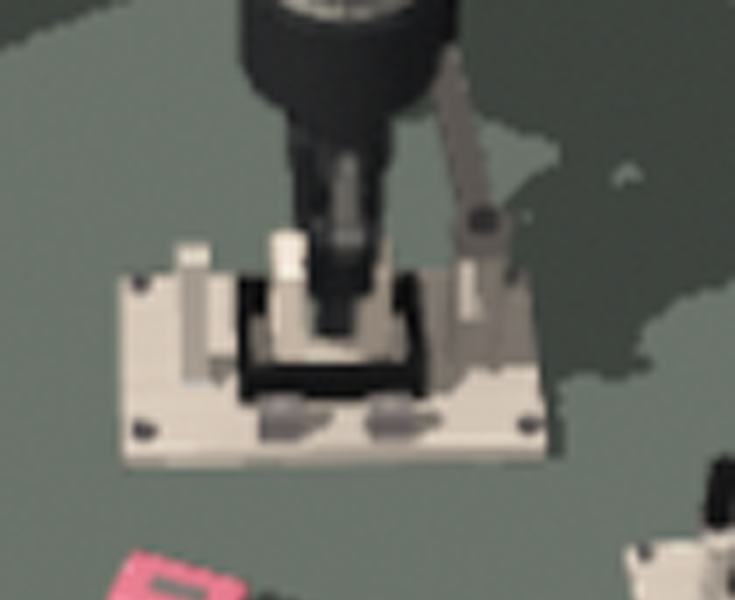

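In the pocket, near the floor; go on in 1 mm steps until the force rises.

>>> play_rows([
  {"x":0,"y":0,"z":-0.1,"turn":0,"jaw":2},
  {"x":0,"y":0,"z":0,"turn":0,"jaw":2},
  {"x":0,"y":0,"z":0,"turn":0,"jaw":2},
])

```text
t: 9.23
tool_pos: [0.4918, 0.1042, 0.0442]
tool_rot: [-1.57, 0.047, -0.046]
contact_force: [-0.3, -0.4, -0.2]
opening: 0.027
```

>>> play_rows([
  {"x":0,"y":0,"z":-0.1,"turn":0,"jaw":2},
  {"x":0,"y":0,"z":0,"turn":0,"jaw":2},
  {"x":0,"y":0,"z":0,"turn":0,"jaw":2},
])

```text
t: 9.48
tool_pos: [0.4921, 0.1042, 0.0434]
tool_rot: [-1.57, 0.046, -0.047]
contact_force: [0.7, -0.3, 0.9]
opening: 0.028
```

>>> play_rows([
  {"x":0,"y":0,"z":-0.1,"turn":0,"jaw":2},
  {"x":0,"y":0,"z":0,"turn":0,"jaw":2},
  {"x":0,"y":0,"z":0,"turn":0,"jaw":2},
])

```text
t: 9.73
tool_pos: [0.4922, 0.1042, 0.0434]
tool_rot: [-1.57, 0.046, -0.046]
contact_force: [-2.7, 0.1, 6.3]
opening: 0.0278
```

>>> play_rows([
  {"x":0,"y":0,"z":0.05,"turn":0,"jaw":3.5},
  {"x":0,"y":0,"z":0,"turn":0,"jaw":4.5},
  {"x":0,"y":0,"z":0,"turn":0,"jaw":5.5},
  {"x":0,"y":0,"z":0,"turn":0,"jaw":5.5},
  {"x":0,"y":0,"z":0,"turn":0,"jaw":5.5},
  {"x":0,"y":0,"z":0.5,"turn":0,"jaw":5.5},
  {"x":0,"y":0,"z":1,"turn":0,"jaw":5.5},
  {"x":0,"y":0,"z":1.5,"turn":0,"jaw":5.5},
])

```text
t: 10.4
tool_pos: [0.4909, 0.1041, 0.0724]
tool_rot: [-1.571, 0.049, -0.044]
contact_force: [-0.1, 0.1, 0.5]
opening: 0.0549
```

>>> play_rows([
  {"x":0,"y":0,"z":2,"turn":0,"jaw":5.5},
  {"x":0,"y":0,"z":2,"turn":0,"jaw":5.5},
  {"x":0,"y":0,"z":2,"turn":0,"jaw":5.5},
  {"x":0,"y":0,"z":2,"turn":0,"jaw":5.5},
  {"x":0,"y":0,"z":2,"turn":0,"jaw":5.5},
  {"x":0,"y":0,"z":2,"turn":0,"jaw":5.5},
  {"x":0,"y":0,"z":0.5,"turn":0,"jaw":5.5},
  {"x":0,"y":0,"z":0,"turn":0,"jaw":5.5},
])

```text
t: 11.07
tool_pos: [0.4933, 0.1043, 0.2008]
tool_rot: [-1.57, 0.042, -0.051]
contact_force: [-0.0, 0.1, 0.3]
opening: 0.055
```

Run:
```python
from h import *
o=ctrl.get_obs();print(o["t"],o["tool_pos"],o["opening"],o["contact_force"])
d=cam("side");save(cv2.resize(d["img"][110:210,240:345],None,fx=6,fy=6,interpolation=cv2.INTER_CUBIC)[:600],"s6")
```

```text
11.0667 [0.49331152 0.10425978 0.2007614 ] 0.055006950582367 [-0.02956648  0.09884068  0.3386892 ]
```

View pics/s6.png

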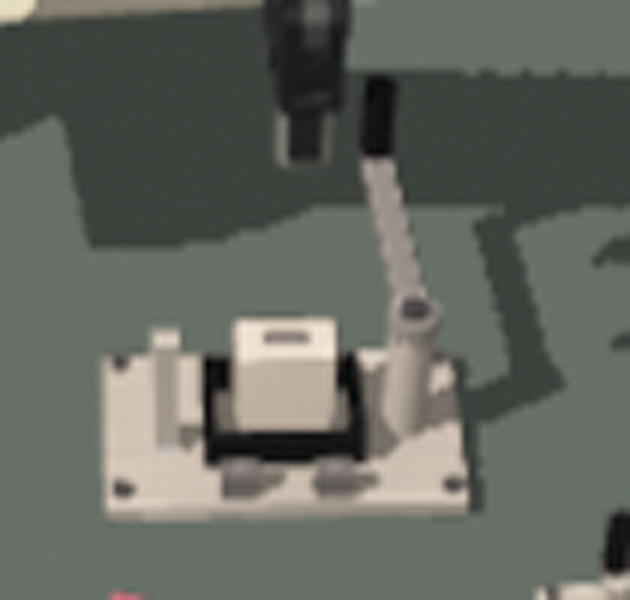

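>>> play_rows([
  {"x":0.35,"y":0.7,"z":0,"turn":-5.4,"jaw":5.5},
  {"x":0.35,"y":0.7,"z":0,"turn":-5.4,"jaw":5.5},
  {"x":0.35,"y":0.7,"z":0,"turn":-5.4,"jaw":5.5},
  {"x":0.35,"y":0.7,"z":0,"turn":-5.4,"jaw":5.5},
  {"x":0.35,"y":0.7,"z":0,"turn":-5.4,"jaw":5.5},
  {"x":0.35,"y":0.7,"z":0,"turn":-5.4,"jaw":5.5},
  {"x":0.35,"y":0.7,"z":0,"turn":-5.4,"jaw":5.5},
  {"x":0.35,"y":0.7,"z":0,"turn":-5.4,"jaw":5.5},
])

```text
t: 11.78
tool_pos: [0.5189, 0.1603, 0.1954]
tool_rot: [-1.477, 0.642, -0.637]
contact_force: [0.1, 0.1, -0.2]
opening: 0.0547
```

>>> play_rows([
  {"x":0.35,"y":0.7,"z":0,"turn":-5.4,"jaw":5.5},
  {"x":0.35,"y":0.7,"z":0,"turn":-5.4,"jaw":5.5},
  {"x":0.35,"y":0.7,"z":0,"turn":-5.4,"jaw":5.5},
  {"x":0.35,"y":0.7,"z":0,"turn":-5.4,"jaw":5.5},
  {"x":0.35,"y":0.7,"z":0,"turn":-5.4,"jaw":5.5},
  {"x":0.35,"y":0.7,"z":0,"turn":-5.4,"jaw":5.5},
  {"x":0.35,"y":0.7,"z":0,"turn":-5.4,"jaw":5.5},
  {"x":0.35,"y":0.6,"z":0,"turn":-5.4,"jaw":5.5},
])

```text
t: 12.45
tool_pos: [0.5469, 0.2153, 0.1953]
tool_rot: [-1.212, 1.212, -1.209]
contact_force: [-0.7, 0.2, -0.3]
opening: 0.0549
```

>>> play_rows([
  {"x":0,"y":0,"z":0,"turn":0,"jaw":5.5},
  {"x":0,"y":0,"z":0,"turn":0,"jaw":5.5},
])

```text
t: 12.62
tool_pos: [0.547, 0.215, 0.1959]
tool_rot: [-1.215, 1.206, -1.204]
contact_force: [0.7, 0.1, 0.4]
opening: 0.0552
```

Run:
```python
from h import *
from scipy.spatial.transform import Rotation as R
o=ctrl.get_obs();m=R.from_rotvec(o["tool_rot"]).as_matrix();print(o["t"],o["tool_pos"],o["opening"],np.degrees(np.arctan2(m[1,2],m[0,2])),o["q"])
d=cam("side");save(cv2.resize(d["img"][90:210,240:365],None,fx=5,fy=5,interpolation=cv2.INTER_CUBIC),"s7")
```

```text
12.6167 [0.54701853 0.21499038 0.1958788 ] 0.05522745838453842 0.375006151440848 [ 2.47989475e-01 -8.81081320e-03  1.73511244e+00 -2.00200476e-04
  1.41853654e+00  2.41473566e-01]
```

View pics/s7.png

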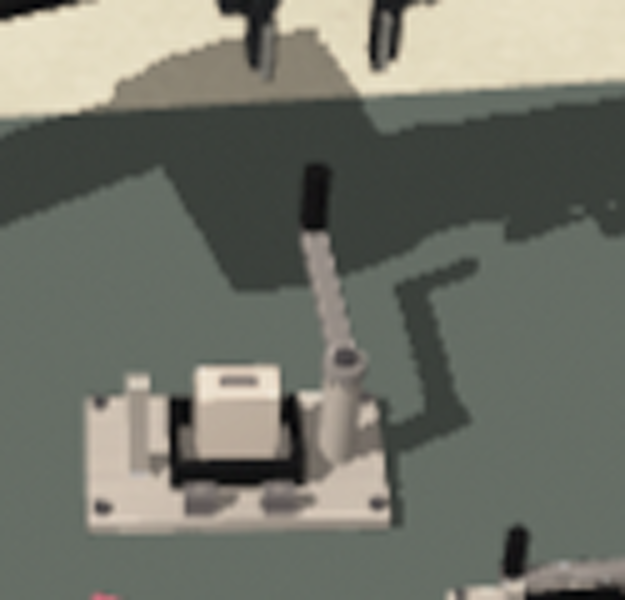

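>>> play_rows([
  {"x":0,"y":0,"z":-1.5,"turn":0,"jaw":5.5},
  {"x":0,"y":0,"z":-1.5,"turn":0,"jaw":5.5},
  {"x":0,"y":0,"z":-1.5,"turn":0,"jaw":5.5},
  {"x":0,"y":0,"z":-1.5,"turn":0,"jaw":5.5},
  {"x":0,"y":0,"z":-1.5,"turn":0,"jaw":5.5},
  {"x":0,"y":0,"z":-1.5,"turn":0,"jaw":5.5},
  {"x":0,"y":0,"z":-0.8,"turn":0,"jaw":5.5},
  {"x":0,"y":0,"z":0,"turn":0,"jaw":5.5},
])

```text
t: 13.33
tool_pos: [0.5459, 0.2143, 0.0969]
tool_rot: [-1.216, 1.209, -1.205]
contact_force: [-0.3, -0.2, 0.5]
opening: 0.0551
```

>>> play_rows([
  {"x":0,"y":0,"z":0,"turn":0,"jaw":4},
  {"x":0,"y":0,"z":0,"turn":0,"jaw":3},
  {"x":0,"y":0,"z":0,"turn":0,"jaw":2.2},
  {"x":0,"y":0,"z":0,"turn":0,"jaw":2.2},
  {"x":0,"y":0,"z":0,"turn":0,"jaw":2.2},
], squeeze=20)

```text
t: 13.75
tool_pos: [0.5484, 0.2153, 0.1007]
tool_rot: [-1.21, 1.205, -1.207]
contact_force: [1.2, -0.4, -0.8]
opening: 0.022
```

Run:
```python
from h import *
o=ctrl.get_obs();print(o["t"],o["tool_pos"],o["opening"],o["contact_force"])
d=cam("side");save(cv2.resize(d["img"][90:210,240:365],None,fx=5,fy=5,interpolation=cv2.INTER_CUBIC),"s8")
```

```text
13.75 [0.548425   0.21531416 0.10072266] 0.022016422557818847 [ 1.17757273 -0.35790712 -0.77802229]
```

View pics/s8.png

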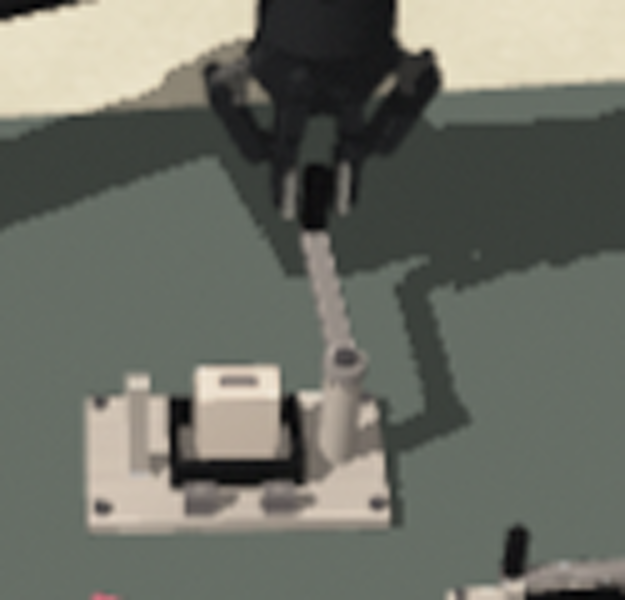

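```bash
python3 -c "
import numpy as np
a=np.radians(np.linspace(90.5,176.6,21));x=54.94/1+11.4*np.cos(a);y=10.05+11.4*np.sin(a)
cx=x[0];cy=y[0]
for i in range(1,21):
  dx=round(x[i]-cx,2);dy=round(y[i]-cy,2);cx+=dx;cy+=dy;print(dx,dy)
print(x[-1],y[-1])"
```

```text
-0.86 -0.04
-0.85 -0.1
-0.84 -0.17
-0.82 -0.23
-0.81 -0.29
-0.78 -0.35
-0.75 -0.41
-0.72 -0.46
-0.68 -0.52
-0.64 -0.57
-0.6 -0.61
-0.55 -0.66
-0.5 -0.69
-0.45 -0.73
-0.39 -0.77
-0.33 -0.78
-0.27 -0.82
-0.21 -0.83
-0.15 -0.84
-0.08 -0.85
43.560065961669075 10.726092658765964
```

>>> play_rows([
  {"x":-0.86,"y":-0.04,"z":0,"turn":4.3,"jaw":2.2},
  {"x":-0.85,"y":-0.1,"z":0,"turn":4.3,"jaw":2.2},
  {"x":-0.84,"y":-0.17,"z":0,"turn":4.3,"jaw":2.2},
  {"x":-0.82,"y":-0.23,"z":0,"turn":4.3,"jaw":2.2},
  {"x":-0.81,"y":-0.29,"z":0,"turn":4.3,"jaw":2.2},
  {"x":-0.78,"y":-0.35,"z":0,"turn":4.3,"jaw":2.2},
  {"x":-0.75,"y":-0.41,"z":0,"turn":4.3,"jaw":2.2},
  {"x":-0.72,"y":-0.46,"z":0,"turn":4.3,"jaw":2.2},
])

```text
t: 14.47
tool_pos: [0.4836, 0.1947, 0.1002]
tool_rot: [-1.437, 0.75, -0.751]
contact_force: [0.9, 0.0, 0.7]
opening: 0.0222
```

Run:
```python
from h import *
o=ctrl.get_obs();print(o["t"],o["tool_pos"],o["opening"],o["contact_force"])
d=cam("side");save(cv2.resize(d["img"][90:210,240:365],None,fx=5,fy=5,interpolation=cv2.INTER_CUBIC),"s9")
```

```text
14.4667 [0.48358854 0.19466868 0.10022834] 0.022210802986131088 [0.91916794 0.01433753 0.73755364]
```

View pics/s9.png

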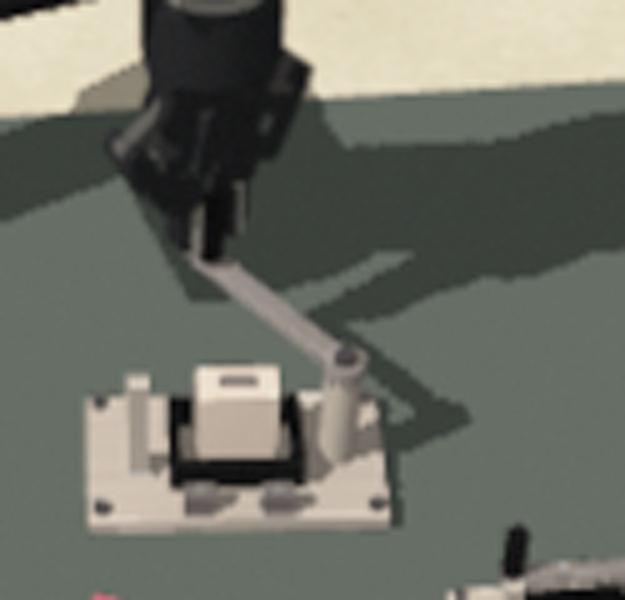

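>>> play_rows([
  {"x":-0.68,"y":-0.52,"z":0,"turn":4.3,"jaw":2.2},
  {"x":-0.64,"y":-0.57,"z":0,"turn":4.3,"jaw":2.2},
  {"x":-0.6,"y":-0.61,"z":0,"turn":4.3,"jaw":2.2},
  {"x":-0.55,"y":-0.66,"z":0,"turn":4.3,"jaw":2.2},
  {"x":-0.5,"y":-0.69,"z":0,"turn":4.3,"jaw":2.2},
  {"x":-0.45,"y":-0.73,"z":0,"turn":4.3,"jaw":2.2},
  {"x":-0.39,"y":-0.77,"z":0,"turn":4.3,"jaw":2.2},
  {"x":-0.33,"y":-0.78,"z":0,"turn":4.3,"jaw":2.2},
])

```text
t: 15.18
tool_pos: [0.4425, 0.1413, 0.1002]
tool_rot: [-1.551, 0.285, -0.286]
contact_force: [1.0, -1.2, 0.5]
opening: 0.022
```

>>> play_rows([
  {"x":-0.27,"y":-0.82,"z":0,"turn":4.3,"jaw":2.2},
  {"x":-0.21,"y":-0.83,"z":0,"turn":4.3,"jaw":2.2},
  {"x":-0.15,"y":-0.84,"z":0,"turn":4.3,"jaw":2.2},
  {"x":-0.08,"y":-0.85,"z":0,"turn":4.3,"jaw":2.2},
  {"x":0,"y":0,"z":0,"turn":0,"jaw":2.2},
  {"x":0,"y":0,"z":0,"turn":0,"jaw":2.2},
])

```text
t: 15.68
tool_pos: [0.4354, 0.1078, 0.1001]
tool_rot: [-1.57, 0.054, -0.055]
contact_force: [-0.0, 0.3, -0.1]
opening: 0.0223
```

Run:
```python
from h import *
o=ctrl.get_obs();print(o["t"],o["tool_pos"],o["opening"],o["contact_force"])
d=cam("side");save(cv2.resize(d["img"][90:210,240:365],None,fx=5,fy=5,interpolation=cv2.INTER_CUBIC),"s10")
```

```text
15.6833 [0.43541195 0.10784425 0.10012594] 0.02228321592135451 [-0.03258658  0.2797865  -0.08271604]
```

View pics/s10.png

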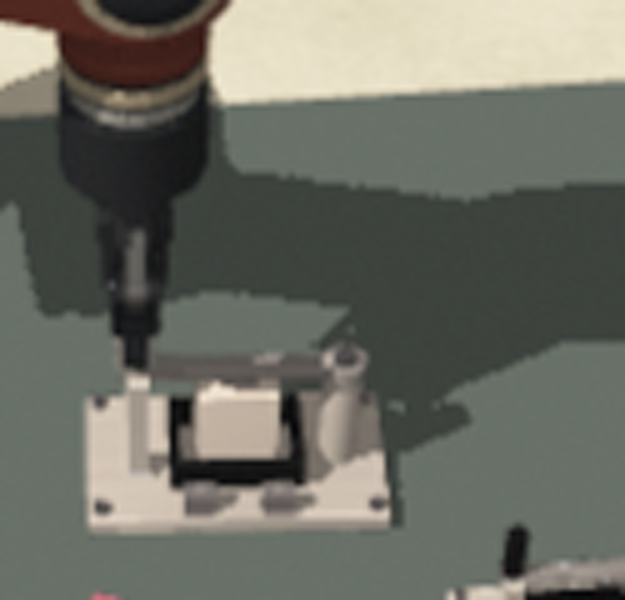

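>>> play_rows([
  {"x":0,"y":-0.1,"z":0,"turn":0,"jaw":2.2},
  {"x":0,"y":-0.1,"z":0,"turn":0,"jaw":2.2},
  {"x":0,"y":-0.1,"z":0,"turn":0,"jaw":2.2},
  {"x":0,"y":-0.1,"z":0,"turn":0,"jaw":2.2},
  {"x":0,"y":0,"z":0,"turn":0,"jaw":2.2},
  {"x":0,"y":0,"z":0,"turn":0,"jaw":2.2},
])

```text
t: 16.23
tool_pos: [0.4353, 0.1074, 0.0999]
tool_rot: [-1.562, 0.052, -0.053]
contact_force: [0.8, 13.1, -0.3]
opening: 0.0221
```

>>> play_rows([
  {"x":0,"y":-0.1,"z":0,"turn":0,"jaw":2.2},
  {"x":0,"y":0,"z":0,"turn":0,"jaw":2.2},
  {"x":0,"y":0,"z":0,"turn":0,"jaw":2.2},
])

```text
t: 16.48
tool_pos: [0.4353, 0.1073, 0.0999]
tool_rot: [-1.56, 0.052, -0.053]
contact_force: [2.2, 17.0, -1.2]
opening: 0.0221
```

>>> play_rows([
  {"x":0,"y":-0.1,"z":0,"turn":0,"jaw":2.2},
  {"x":0,"y":0,"z":0,"turn":0,"jaw":2.2},
  {"x":0,"y":0,"z":0,"turn":0,"jaw":2.2},
])

```text
t: 16.73
tool_pos: [0.4352, 0.1072, 0.0999]
tool_rot: [-1.558, 0.052, -0.053]
contact_force: [1.3, 21.4, -2.4]
opening: 0.0221
```

>>> play_rows([
  {"x":0,"y":0.3,"z":0,"turn":0,"jaw":2.2},
  {"x":0,"y":0.2,"z":0,"turn":0,"jaw":2.2},
  {"x":0,"y":0,"z":0,"turn":0,"jaw":3},
  {"x":0,"y":0,"z":0,"turn":0,"jaw":4},
  {"x":0,"y":0,"z":0,"turn":0,"jaw":4},
  {"x":0,"y":0,"z":0,"turn":0,"jaw":4},
  {"x":0,"y":0,"z":1,"turn":0,"jaw":4},
  {"x":0,"y":0,"z":1.5,"turn":0,"jaw":4},
])

```text
t: 17.4
tool_pos: [0.4338, 0.1066, 0.1238]
tool_rot: [-1.571, 0.055, -0.049]
contact_force: [0.2, -0.4, -0.0]
opening: 0.0402
```

>>> play_rows([
  {"x":0,"y":0,"z":2,"turn":0,"jaw":4},
  {"x":0,"y":0,"z":2,"turn":0,"jaw":4},
  {"x":0,"y":0,"z":2,"turn":0,"jaw":4},
  {"x":-0.5,"y":2,"z":2,"turn":0,"jaw":4},
  {"x":-0.5,"y":3,"z":0,"turn":0,"jaw":4},
  {"x":-0.5,"y":3,"z":0,"turn":0,"jaw":4},
  {"x":-0.5,"y":3,"z":0,"turn":0,"jaw":4},
  {"x":-0.5,"y":3,"z":0,"turn":0,"jaw":4},
])

```text
t: 18.07
tool_pos: [0.41, 0.2481, 0.2061]
tool_rot: [-1.57, 0.051, -0.054]
contact_force: [1.0, -0.5, -0.5]
opening: 0.04
```

>>> play_rows([
  {"x":-0.5,"y":3,"z":0,"turn":0,"jaw":4},
  {"x":-0.5,"y":3,"z":0,"turn":0,"jaw":4},
  {"x":-0.5,"y":3,"z":0,"turn":0,"jaw":4},
  {"x":-0.5,"y":3,"z":0,"turn":0,"jaw":4},
  {"x":-0.5,"y":3,"z":0,"turn":0,"jaw":4},
  {"x":0,"y":3,"z":0,"turn":0,"jaw":4},
  {"x":0,"y":3,"z":0,"turn":0,"jaw":4},
  {"x":0,"y":3,"z":0,"turn":0,"jaw":4},
])

```text
t: 18.73
tool_pos: [0.385, 0.4884, 0.2057]
tool_rot: [-1.57, 0.051, -0.052]
contact_force: [0.6, -0.4, -0.2]
opening: 0.0401
```

```bash
python3 - <<'E'
from h import *
import pickle
o=ctrl.get_obs();print(o["t"],o["tool_pos"],o["opening"],o["contact_force"])
D={c:cam(c) for c in("top","side")};pickle.dump(D,open("D.pkl","wb"))
E
python3 fx.py fx 0.4915 0.104 0.012 -0.045 0; python3 fx.py raw 0.49 0.1 0 0;cd pics; python3 -c "
import cv2,numpy as np
for c in('top','side'):
  a=cv2.imread(f'fx{c}.png');b=cv2.imread(f'raw{c}.png');cv2.imwrite(f'p{c}.png',cv2.resize(np.hstack([b,a]),None,fx=.67,fy=.67))"
```

```text
18.7333 [0.38504495 0.48844061 0.20569801] 0.04006861245084959 [ 0.57821269 -0.41676127 -0.21302099]
```

View pics/ptop.png

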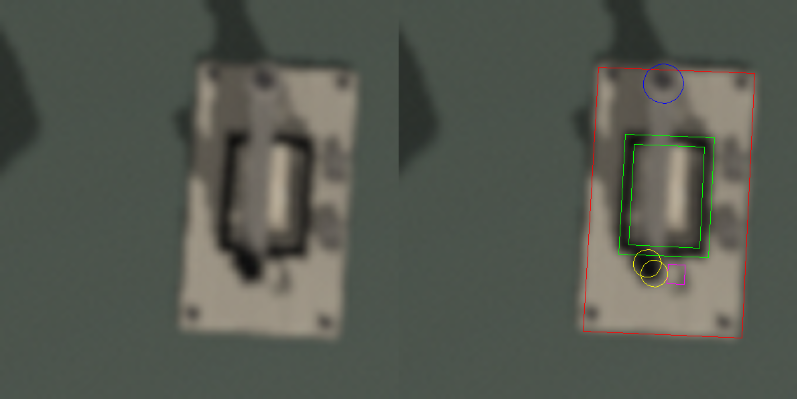

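View pics/pside.png

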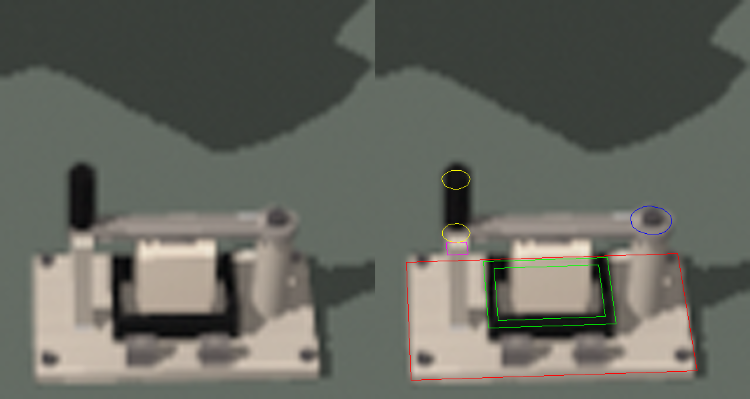

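```bash
python3 -c "
from h import *
print(finish_job())"
```

```text
the job is handed in; nothing more can be done
None
```

The tall white relay now stands in the pocket of the larger, non-blue fixture, and the lever is shut over it. I handed the job in at about 19 s of the 54 s allowed.

**Relay:** I gripped it across its 28 mm sides and turned it about 27° to line up with the pocket. I lowered it until the force rose to about 6 N on the pocket floor, at z about 12 mm. I let go with the lever still open, and the picture afterwards showed it upright in the pocket.

**Lever:** I guided the knob round its arc between half-open fingers, then pressed it until it stopped hard. The force built to 21 N with no more movement. I then opened the fingers, lifted and drew the arm well clear.

**Last checks:**
- **Lever line:** in the final top picture the lever runs about 4.2° off the image's vertical and the plate edge about 3.9°, so it is parallel within what I can measure.
- **Contact:** with the arm clear, the force readings were only noise.
- **One mismatch:** the knob stopped about 3 mm from where my first estimate of the fixture's angle put it. I take this as a 1–2° error in that estimate, because the stop was rigid and nothing else was in the lever's way.
- **Not checked:** I could not see the 1 mm gap between the lever and the catch post in the pictures.

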